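# Turn the shoe-care carousel until the polish tin faces front

### The arm

A 6-joint arm with a two-finger parallel gripper is mounted at the origin on the work surface. World frame = base frame: x ahead of the robot, y to its left, z up, the work surface at z = 0. Lengths are in m, angles in rad, forces in N, time in s.
With the tool pointing down it reaches from about 0.275 to 0.825 m from the base axis. Payload 4.9 kg.
Tool frame: the origin (TCP) lies at the very end of the fingers, on their centre line; the grasp point (between the pads) lies 19 mm behind it (grip_depth is the distance from the TCP to the grasp point, in m); z points along the fingers, y is the line along which they close (so a half turn about z gives the same grasp; the last joint's range is limited). The gripper opens to 85 mm and grips with 20 to 120 N. Pads are 22 mm wide; open, the fingers measure 114 mm over their backs; the gripper's body (76 mm by 85 mm) begins 54 mm behind the grasp point. The pads swing forward as they close: fully open they stand 13 mm farther back than shut.
Start: joints at [-1.459, 0.326, -0.193, 1.052, 0, 1.437], TCP at [0.134, -0.533, 0.231] pointing down, gripper open.
Joint ranges: [-2.65, 2.65], [-0.97, 1.79], [-1.3, 1.35], [-1.93, 2.1], [-1.47, 1.37], [-3.14, 3.14]. Speed limits (rad/s): [2.57, 2.57, 3.14, 3.14, 3.14, 3.14].

### API

Orientations are given as a 3x3 rotation matrix whose columns are the frame's x, y, z axes.
In Python, from rig import read_state, get_image, job_done, grip_depth gives the robot as it stands. The module is installed in compiled form; this text tells all that it offers.
- The arm moves only by the shell command python3 -m inch 'ROWS' [OPENING] [FORCE]. ROWS is JSON, a list of rows, each a list of 4 numbers: the shift along the tool's x, y, z normalised to -1 to 1, where 1 is 0.04 m, then the turn about the tool's z normalised to -1 to 1, where 1 is 0.1 rad. A call has 1 to 12 rows; each row shifts and turns the commanded pose from where the row before left it, along the tool's axes as they then stand; what a row does not reach is not made up. A row lasts 1/10 s, in which the tool goes at most 50 mm and 8.59 degrees, less where a joint would pass 70% of its speed; a pose out of reach is approached as far as the arm can. A call with a number of a shift or a turn outside -1 to 1 is refused whole. A call with a gripper value outside its range is refused whole. OPENING is the finger opening in mm, from 0 to 85.4, set as the call begins (- or left out, the last holds). The fingers move at their own pace and stop on an object; FORCE is the grip in N (left out, the last holds). Time passes only in rows, so rows that do not move let the fingers close. It gives the time, the measured TCP pose, the force, the opening and the grip force at its end, in the units of the state.
- read_state(): the state, without advancing time (a new reading comes with each control period).
- get_image(name): name is "side" or "top"; returns a dict with "color" (384x512x3 uint8, red, green, blue), "fx", "fy", "cx", "cy" (pixels), "R" (3x3) and "t" (3): a world point X has camera coordinates R X + t. Camera axes: x right, y down, z forward; pixel columns grow to the right and rows downward; lengths in m; the calibration is good to about 2 mm. A picture is of the moment at which its call begins. There is no depth.
- job_done(): hands the job in; it is judged then, once.
The state is a dict: "time_s": time; "qpos": joint angles; "qvel": joint speeds; "effort": joint torques, N m; "tool_pos": TCP position; "eef_rot": TCP orientation; "ft_force": force on the tool from outside, world axes, zero at the start; "torque": the same for the moment, N m; "opening": finger opening in m; "finger_force": force on a finger pad.
Only numpy, scipy, OpenCV 4.12 (cv2) and the standard library are available. Lean on these libraries where they do the work, as an engineer would, in place of code of your own. Each camera call takes 0.05 s, during which the arm holds its last target. There are 200 camera calls.

### The job

Push the shoe-care carousel round with the fingertips, smoothly and without a jerk, until the flat polish tin stands squarely at the front, centred in line with the tongue that sticks out of the carousel's foot. Do not touch, lift or upset the things standing on the carousel, and leave the shoe tree and the shoe horn on the ledge as they are. Finish with the carousel at rest and the hand clear of it.

Things in the scene. Friction and masses are not known exactly. Their poses are not given: they have to be found in the camera images.
- carousel_base: Fixed round metal foot of the carousel; it does not move when pushed. Origin: centre of its underside on the ledge (z = 0), on the carousel's turning axis; z up. Its -x axis is the FRONT: a flat bare-metal tongue 34 mm wide and 12 mm high with a round end lies on the ledge along it, showing from the disc's edge (150 mm from the axis) out to 232 mm. The tongue faces roughly towards the robot, turned up to 40 degrees to either side.
- carousel_disc (a joint): Turn of the carousel's disc on its foot, rad, growing counter-clockwise seen from above; it can turn a full turn either way from its start without a stop. Needs about 0.12 N m (about 1 N at the rim), stays where it is left and hardly coasts.
- disc_hub (a point): Point on the turning axis at the disc's top face (z = 0.040); it turns with the disc. The disc is wood, 300 mm in diameter, 16 mm thick, its underside 24 mm above the ledge. Six equal upright steel posts for pushing stand on its rim, their axes 140 mm from the turning axis, 12 mm in diameter, 46 mm high (tops at z = 0.086), evenly spaced 60 degrees apart; one lies along this point's +x axis. The posts cannot come off.
- tin_center (a point): Centre (half-way up) of the closed flat round metal tin of shoe polish, 71 mm in diameter, 24 mm high, about 110 g: the widest and lowest thing on the disc. It stands loose on the carousel's disc. Centre about 65 to 90 mm from the turning axis; it rides along with the disc.
- jar_center (a point): Centre of the small shoe-cream jar, glass with a metal cap, 48 mm in diameter, 54 mm high; it stands loose on the carousel's disc.
- brush_center (a point): Centre (half-way up) of the small hard bristle brush, wooden back up, 62 x 36 mm, 40 mm high; it stands loose on the carousel's disc.
- tree_center (a point): Centre (36 mm above the ledge) of a wooden shoe tree, about 245 mm long, 72 mm wide and high, lying loose on the ledge on the robot's left of the carousel, roughly along x. Leave it alone.
- horn_center (a point): Middle of a grey plastic shoe horn, about 205 mm long, 42 mm wide, 10 mm high, lying loose on the ledge on the robot's right of the carousel, roughly along x. Leave it alone.
Not all that is in view belongs to the job. Of the things like the part that bears jar_center, leave any that is blue or turquoise; of the rest the smaller one is meant.

How it is judged:
By the outcome, as a careful person would: the job done as asked, in the order asked, and still so for the second after the job is handed in, with the robot touching nothing.
It also fails if it takes over 72 s, if anything falls off the work surface, if the arm or the gripper's body presses on something with over 40 N, if the wrist force passes 120 N, or if a joint passes its speed limit or range.

## Working session

There is one attempt and no reset: what is moved stays moved. The work goes in short steps, Python scripts to look and compute and a shell command to move; the robot and the scene stay as the last step left them, time stands still between calls to the robot, and variables do not carry over. Pictures are saved under pics/ and viewed, at most 10 in all, crops included, and the job is handed in when it is done.

```bash
mkdir -p pics
python3 - <<'E'
from rig import *
import cv2
for n in("top","side"):
    d=get_image(n); cv2.imwrite(f"pics/{n}0.png",d["color"][:,:,::-1]); print(n,d["fx"],d["cx"],d["cy"],d["R"],d["t"])
s=read_state();print(s["time_s"],s["tool_pos"],s["eef_rot"],s["opening"])
E
```

```text
top 466.16859127546405 258.9968749038285 201.0126627680508 [[-0.01946704 -0.99959749 -0.02063713]
 [-0.99488828  0.02141273 -0.0986854 ]
 [ 0.09908757  0.01861052 -0.99490467]] [0.02929957 0.64764153 1.47211297]
side 389.9494988850116 251.68578634930785 194.58333490228043 [[-0.75275336 -0.65790658 -0.0228321 ]
 [-0.4247304   0.51187568 -0.74671773]
 [ 0.50295771 -0.5523968  -0.66474907]] [0.49566364 0.32157    0.86567457]
0.1 [ 0.13376348 -0.5329559   0.23060377] [[ 9.69953053e-01  2.43292081e-01 -1.96467269e-04]
 [ 2.43292097e-01 -9.69951898e-01  1.50732293e-03]
 [ 1.76155932e-04 -1.50983141e-03 -9.99998845e-01]] 0.0855262060351824
```

View pics/top0.png

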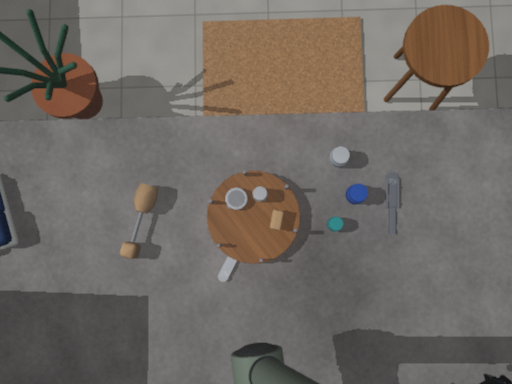

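View pics/side0.png

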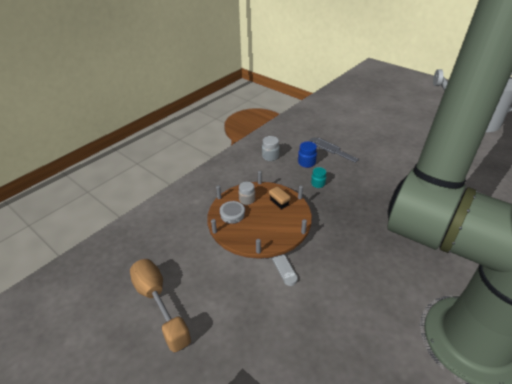

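Top view: disc at about (254,217), tin at (236,198), jar (260,193), brush (277,220), tongue end (226,277). Next step is measuring these on a zoomed crop.

```bash
cat > h.py <<'E'
import numpy as np, cv2
from rig import *
def ray(d,u,v,z):
    R=np.array(d["R"]);c=-R.T@np.array(d["t"])
    r=R.T@np.array([(u-d["cx"])/d["fx"],(v-d["cy"])/d["fy"],1]);return c+r*(z-c[2])/r[2]
def proj(d,X):
    p=np.array(d["R"])@X+d["t"];return d["fx"]*p[0]/p[2]+d["cx"],d["fy"]*p[1]/p[2]+d["cy"]
def crop(d,name,x0,y0,w,h,k):
    cv2.imwrite(name,cv2.resize(d["color"][y0:y0+h,x0:x0+w,::-1],None,fx=k,fy=k,interpolation=cv2.INTER_CUBIC))
E
python3 - <<'E'
from h import *
d=get_image("top");crop(d,"pics/c1.png",194,162,128,128,4.6)
im=cv2.cvtColor(d["color"],cv2.COLOR_RGB2HSV).astype(int)
m=((im[...,1]>90)&(im[...,0]<20)).astype(np.uint8);m[:,:195]=0;m[:,320:]=0;m[:165]=0;m[280:]=0
c=max(cv2.findContours(m,0,2)[0],key=cv2.contourArea)
P=np.array([ray(d,u,v,.04)[:2] for u,v in cv2.convexHull(c)[:,0]])
A=np.c_[2*P,np.ones(len(P))]
for i in range(5):
    s=np.linalg.lstsq(A,(P**2).sum(1),rcond=None)[0];r=np.sqrt(s[2]+s[0]**2+s[1]**2)
    e=abs(np.hypot(*(P-s[:2]).T)-r);k=e<max(.003,np.median(e)*2);P,A=P[k],A[k]
print("disc",s[:2],r,len(P))
E
```

```text
disc [0.59907694 0.03597071] 0.14798480218961327 43
```

View pics/c1.png

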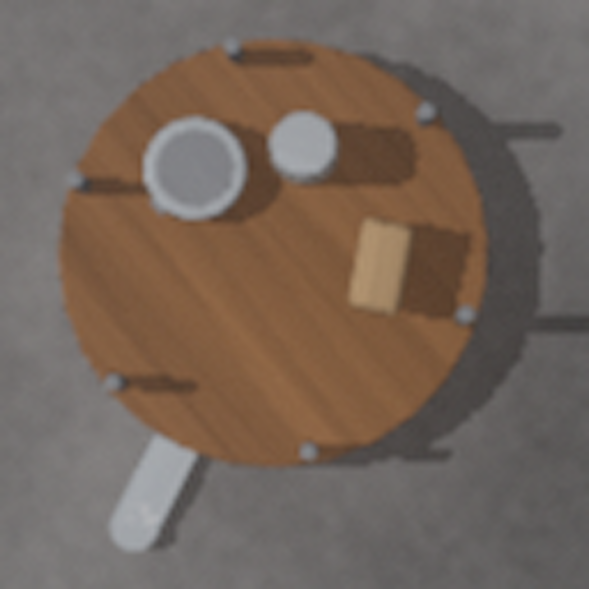

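The crop shows posts at (232,47),(427,112),(466,315),(309,452),(114,381),(75,180), the tin's top at (195,167) and the tongue from (177,450) to its round end (134,530).

```bash
cat >> h.py <<'E'
def tin_tongue(d,C=None):
    pass
E
python3 - <<'E'
from h import *
d=get_image("top")
f=lambda x,y,z:ray(d,(x+.5)/4.6-.5+194,(y+.5)/4.6-.5+162,z)[:2]
P=np.array([f(x,y,.086) for x,y in[(232,45),(427,110),(467,314),(309,450),(114,380),(75,179)]])
C=P.mean(0);print("C posts",C)
pol=lambda p:(np.hypot(*(p-C)),np.degrees(np.arctan2(*(p-C)[::-1])))
for p in P:print(p,pol(p))
t=f(195,167,.064);print("tin",t,pol(t))
for n,z,a in(("jar",.094,(303,142)),("brush",.08,(381,266))): print(n,pol(f(*a,z)))
# tongue mask
im=cv2.cvtColor(d["color"],cv2.COLOR_RGB2HSV).astype(int)
m=((im[...,1]<40)&(im[...,2]>135)).astype(np.uint8);m[:250]=0;m[290:]=0;m[:,:205]=0;m[:,245:]=0
v,u=np.nonzero(m);Q=np.array([ray(d,a,b,.012)[:2] for a,b in zip(u,v)])
r=np.array([pol(q) for q in Q]);k=(r[:,0]>.16)&(r[:,0]<.235);print("tongue",len(Q),pol(Q[k].mean(0)),r[:,0].min(),r[:,0].max())
print("tongue by hand",pol(f(134,530,.012)), pol(f(177,450,.012)))
for q in(f(134,530,.012)-f(177,450,.012),):print(np.degrees(np.arctan2(*q[::-1])))
E
```

```text
C posts [0.59975815 0.03632158]
[0.73702397 0.06005645] (np.float64(0.13930272857762893), np.float64(9.81010785918303))
[ 0.68944979 -0.0714783 ] (np.float64(0.14023339081108033), np.float64(-50.23887247917771))
[ 0.55084012 -0.09480461] (np.float64(0.13995374860158966), np.float64(-110.4585699692304))
[0.46225789 0.01304344] (np.float64(0.13945677813622978), np.float64(-170.3912031685359))
[0.51138245 0.1430483 ] (np.float64(0.13856715474233838), np.float64(129.62665907631424))
[0.64759467 0.16806421] (np.float64(0.14015867457164405), np.float64(70.0437418078959))
tin [0.65637357 0.08800648] (np.float64(0.07665920519671478), np.float64(42.393326367093074))
jar (np.float64(0.07264845558833746), np.float64(-18.84236278484038))
brush (np.float64(0.07582398826350135), np.float64(-101.50809709190965))
tongue 267 (np.float64(0.19535673904253267), np.float64(151.49276330795044)) 0.15079816700389004 0.23375683755104984
tongue by hand (np.float64(0.2179312209827661), np.float64(152.1618540884969)) (np.float64(0.15478250200568233), np.float64(152.7690084715183))
150.67423768954836
```

Disc axis is at about (0.5997, 0.0363). The six posts agree on a 140 mm radius. The tin is at 42.4° and the tongue at 151.5°, so the turn needed is about +109°. I'll straddle the post at 129.7° loosely with the fingers and follow the arc.

```bash
python3 -m inch '[[0.2,-0.2,0,0],[0.5,-0.5,0,0],[0.55,-0.6,0,0],[0.55,-0.6,0,0],[0.55,-0.6,0,0],[0.55,-0.6,0,0],[0.55,-0.6,0,0],[0.55,-0.6,0,0],[0.55,-0.6,0,0],[0.55,-0.6,0,0],[0.55,-0.6,0,0],[0.55,-0.6,0,0]]' 32 20
python3 -m inch '[[0.55,-0.6,0,0],[0.55,-0.6,0,0],[0.55,-0.6,0,0],[0.55,-0.6,0,0],[0.55,-0.6,0,0],[0.55,-0.6,0,0],[0.55,-0.6,0,0],[0.55,-0.6,0,0],[0.55,-0.6,0,0],[0.5,-0.5,0,0],[0.4,-0.4,0,0],[0.2,-0.2,0,0]]'
python3 -m inch '[[0,0,0,-0.84],[0,0,0,-0.84],[0,0,0,-0.84],[0,0,0,-0.84],[0,0,0,-0.84],[0,0,0,-0.84],[0,0,0,-0.84],[0,0,0,-0.84],[0,0,0,-0.84],[0,0,0,-0.84],[0,0,0,-0.84],[0,0,0,-0.84]]'
python3 -m inch '[[0,0,0,-0.84],[0,0,0,-0.84],[0,0,0,-0.84],[0,0,0,-0.84],[0,0,0,-0.84],[0,0,0,-0.84],[0,0,0,-0.84],[0,0,0,-0.84],[0,0,0,-0.84],[0,0,0,-0.84],[0,0,0,-0.84],[0,0,0,-0.84]]'
cat >> h.py <<'E'
C=np.array([.5997,.0363])
def togo(x,y,yaw,z):
    s=read_state();R=np.array(s["eef_rot"]);p=np.array(s["tool_pos"])
    print("t",s["time_s"],"pos",p,"yaw",np.degrees(np.arctan2(R[1,0],R[0,0])),"r,ang",np.hypot(*(p[:2]-C)),np.degrees(np.arctan2(*(p[:2]-C)[::-1])),"open",s["opening"],"F",s["ft_force"])
    print("units",R.T@(np.array([x,y,z])-p)/.04,"turn",-(np.radians(yaw)-np.arctan2(R[1,0],R[0,0]))/.1)
E
python3 -c "
from h import *
togo(.5102,.1440,129.7,.055)"
```

```text
time_s: 1.4
tool_pos: [0.3093, -0.2112, 0.2313]
eef_rot: [[0.97, 0.243, 0.0], [0.243, -0.97, 0.0], [0.0, 0.0, -1.0]]
ft_force: [0.4, -0.5, -0.3]
opening: 0.0319
finger_force: 0.0
time_s: 2.6
tool_pos: [0.4807, 0.0997, 0.2312]
eef_rot: [[0.969, 0.246, 0.0], [0.246, -0.969, 0.0], [0.0, -0.0, -1.0]]
ft_force: [-0.3, -0.2, 0.6]
opening: 0.0319
finger_force: 0.0
time_s: 3.8
tool_pos: [0.4798, 0.0976, 0.2313]
eef_rot: [[0.309, 0.951, -0.001], [0.951, -0.309, -0.0], [-0.0, -0.001, -1.0]]
ft_force: [0.2, 0.3, 0.8]
opening: 0.0318
finger_force: 0.0
time_s: 5.0
tool_pos: [0.4799, 0.0976, 0.2313]
eef_rot: [[-0.64, 0.769, -0.001], [0.769, 0.64, -0.0], [0.0, -0.001, -1.0]]
ft_force: [-0.3, -0.3, -0.4]
opening: 0.032
finger_force: 0.0
t 5.0 pos [0.47985201 0.09757552 0.23126439] yaw 129.76130175433437 r,ang 0.13460398071650215 152.92038390652257 open 0.03200198870038572 F [-0.33177449 -0.26854644 -0.43003696]
units [0.40600426 1.32809251 4.40592622] turn 0.010699174503834286
```

```bash
python3 -m inch '[[0.05,0.2,0.2,0],[0.1,0.33,0.5,0],[0.1,0.4,0.6,0],[0.1,0.3,0.6,0],[0.06,0.1,0.6,0],[0,0,0.3,0],[0,0,0.1,0],[0,0,0,0],[0,0,0,0]]'
python3 -c "
from h import *
togo(.5102,.1440,129.7,.055)
d=get_image('side');crop(d,'pics/s1.png',180,150,160,130,4)"
```

```text
time_s: 5.9
tool_pos: [0.5118, 0.1443, 0.1162]
eef_rot: [[-0.637, 0.771, 0.001], [0.771, 0.637, 0.0], [-0.001, 0.001, -1.0]]
ft_force: [0.3, 0.0, -0.5]
opening: 0.0321
finger_force: 0.0
t 5.9 pos [0.51179522 0.14425216 0.11623654] yaw 129.54498456140385 r,ang 0.13921537432675632 129.15571385581728 open 0.03206083900141672 F [ 0.28056617  0.01360325 -0.48144653]
units [ 0.0218166  -0.03663257  1.53085214] turn -0.027055297949258872
```

View pics/s1.png

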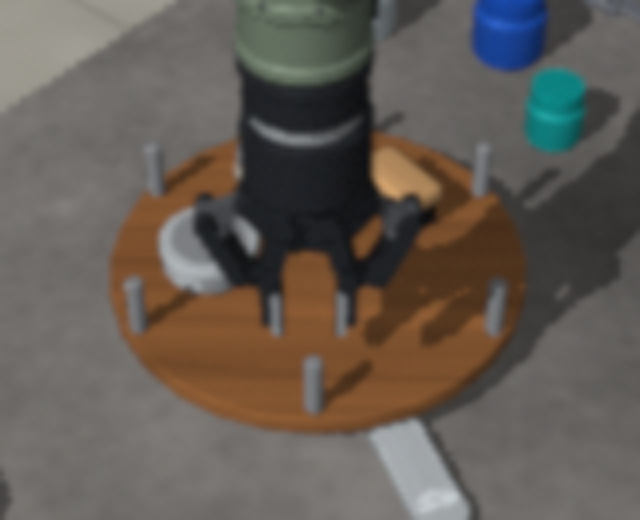

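Tip midpoint at crop (308,328) lies directly above the post's top (312,360), so I'll go down.

```bash
python3 -m inch '[[0,0,0.1,0],[0,-0.02,0.25,0],[0.02,-0.02,0.3,0],[0,0,0.3,0],[0,0,0.3,0],[0,0,0.2,0],[0,0,0.08,0],[0,0,0,0],[0,0,0,0]]'
python3 -c "
from h import *
togo(.5102,.1440,129.7,.055)"
```

```text
time_s: 6.85
tool_pos: [0.5098, 0.1441, 0.0543]
eef_rot: [[-0.637, 0.771, 0.0], [0.771, 0.637, 0.0], [-0.0, 0.0, -1.0]]
ft_force: [-0.1, 0.1, -0.7]
opening: 0.0318
finger_force: 0.0
t 6.85 pos [0.50976778 0.14408098 0.05428267] yaw 129.59148117186368 r,ang 0.14037287352136682 129.84154687366714 open 0.03178711945802372 F [-0.09165591  0.11831882 -0.69435667]
units [-0.00845066  0.00704379 -0.01792848] turn -0.01894010851384742
```

```bash
python3 -m inch '[[0,0,0,0],[0,0,0,0],[0,0,0,0],[0,0,0,0]]' 20 20
python3 -m inch '[[0,-0.0175,0,-0.05],[0,-0.0175,0,-0.05],[0,-0.0175,0,-0.05],[0,-0.0175,0,-0.05],[0,-0.0175,0,-0.05],[0,-0.0175,0,-0.05],[0,-0.0175,0,-0.05],[0,-0.0175,0,-0.05],[0,-0.035,0,-0.1],[-0.0003,-0.0525,0,-0.15],[-0.0007,-0.07,0,-0.2],[-0.0007,-0.07,0,-0.2]]'
python3 -c "
from h import *
togo(.5102,.1440,129.7,.055)"
```

```text
time_s: 7.25
tool_pos: [0.5096, 0.1441, 0.0543]
eef_rot: [[-0.637, 0.771, 0.0], [0.771, 0.637, 0.0], [-0.0, 0.0, -1.0]]
ft_force: [0.2, -0.3, -0.5]
opening: 0.0203
finger_force: 0.0
time_s: 8.45
tool_pos: [0.4984, 0.1339, 0.0541]
eef_rot: [[-0.716, 0.698, 0.0], [0.698, 0.716, -0.0], [-0.0, -0.0, -1.0]]
ft_force: [0.7, 0.6, -0.7]
opening: 0.0201
finger_force: 0.4
t 8.45 pos [0.49843716 0.13391634 0.05411207] yaw 135.70411098680955 r,ang 0.14065245403303037 136.05041245743396 open 0.020139653727350045 F [ 0.69661969  0.56042055 -0.67472679]
units [-0.03442889  0.38580061 -0.02220506] turn 1.047915053749926
```

```bash
python3 -m inch '[[-0.0016,-0.085,0,-0.25],[-0.0016,-0.105,0,-0.3],[-0.0016,-0.105,0,-0.3],[-0.0016,-0.105,0,-0.3],[-0.0016,-0.105,0,-0.3],[-0.0016,-0.105,0,-0.3],[-0.0016,-0.105,0,-0.3],[-0.0016,-0.105,0,-0.3],[-0.0016,-0.105,0,-0.3],[-0.0016,-0.105,0,-0.3],[-0.0016,-0.105,0,-0.3],[-0.0016,-0.105,0,-0.3]]'
python3 -m inch '[[-0.0016,-0.105,0,-0.3],[-0.0016,-0.105,0,-0.3],[-0.0016,-0.105,0,-0.3],[-0.0016,-0.105,0,-0.3],[-0.0016,-0.105,0,-0.3],[-0.0016,-0.105,0,-0.3],[-0.0016,-0.105,0,-0.3],[-0.0016,-0.105,0,-0.3],[-0.0016,-0.105,0,-0.3],[-0.0016,-0.105,0,-0.3],[-0.0016,-0.105,0,-0.3],[-0.0016,-0.105,0,-0.3]]'
python3 -c "
from h import *
togo(.5102,.1440,129.7,.055)"
```

```text
time_s: 9.65
tool_pos: [0.4707, 0.0929, 0.0541]
eef_rot: [[-0.914, 0.406, 0.0], [0.406, 0.914, -0.0], [-0.0, 0.0, -1.0]]
ft_force: [1.2, 1.5, -1.2]
opening: 0.0204
finger_force: 0.4
time_s: 10.85
tool_pos: [0.4588, 0.0444, 0.0541]
eef_rot: [[-0.998, 0.058, 0.0], [0.058, 0.998, 0.0], [0.0, 0.0, -1.0]]
ft_force: [1.1, 0.7, -0.1]
opening: 0.0201
finger_force: 0.4
t 10.85 pos [0.45877765 0.04436916 0.05413827] yaw 176.70197290898088 r,ang 0.14115317558007157 176.72284543720272 open 0.02007407416733142 F [ 1.0848733   0.67826135 -0.0848885 ]
units [-1.14013607  2.56060974 -0.02081671] turn 8.203391821948935
```

```bash
python3 -m inch '[[-0.0016,-0.105,0,-0.3],[-0.0016,-0.105,0,-0.3],[-0.0016,-0.105,0,-0.3],[-0.0016,-0.105,0,-0.3],[-0.0016,-0.105,0,-0.3],[-0.0016,-0.105,0,-0.3],[-0.0016,-0.105,0,-0.3],[-0.0016,-0.105,0,-0.3],[-0.0016,-0.105,0,-0.3],[-0.0016,-0.105,0,-0.3],[-0.0016,-0.105,0,-0.3],[-0.0016,-0.105,0,-0.3]]'
python3 -m inch '[[-0.0016,-0.105,0,-0.3],[-0.0016,-0.105,0,-0.3],[-0.0016,-0.105,0,-0.3],[-0.0016,-0.105,0,-0.3],[-0.0016,-0.105,0,-0.3],[-0.0016,-0.105,0,-0.3],[-0.0016,-0.105,0,-0.3],[-0.0016,-0.105,0,-0.3],[-0.0016,-0.105,0,-0.3],[-0.0016,-0.105,0,-0.3],[-0.0016,-0.105,0,-0.3],[-0.0016,-0.105,0,-0.3]]'
python3 -m inch '[[-0.0016,-0.105,0,-0.3],[-0.0016,-0.105,0,-0.3],[-0.0016,-0.105,0,-0.3],[-0.0016,-0.105,0,-0.3],[-0.0016,-0.105,0,-0.3],[-0.0016,-0.105,0,-0.3],[-0.001,-0.0875,0,-0.25],[-0.0007,-0.07,0,-0.2],[-0.0003,-0.0525,0,-0.15],[0,-0.035,0,-0.1],[0,-0.0175,0,-0.05],[0,0,0,0]]'
python3 -c "
from h import *
togo(.5102,.1440,129.7,.055)
d=get_image('top');crop(d,'pics/c2.png',194,162,128,128,4.6)"
```

```text
time_s: 12.05
tool_pos: [0.4647, -0.0053, 0.0541]
eef_rot: [[-0.955, -0.298, -0.0], [-0.298, 0.955, 0.0], [0.0, 0.001, -1.0]]
ft_force: [0.8, 0.5, 0.0]
opening: 0.0201
finger_force: 0.4
time_s: 13.25
tool_pos: [0.4875, -0.0497, 0.054]
eef_rot: [[-0.789, -0.615, -0.001], [-0.615, 0.789, 0.0], [0.0, 0.001, -1.0]]
ft_force: [-0.0, 1.1, -0.6]
opening: 0.0201
finger_force: 0.4
time_s: 14.45
tool_pos: [0.5134, -0.0748, 0.054]
eef_rot: [[-0.61, -0.793, -0.0], [-0.793, 0.61, -0.0], [0.0, 0.0, -1.0]]
ft_force: [-0.6, 0.2, -0.5]
opening: 0.0199
finger_force: 0.3
t 14.45 pos [ 0.51341508 -0.07484858  0.05400147] yaw -127.5606723712242 r,ang 0.14070925571144133 -127.82227828345422 open 0.019904301298103978 F [-0.59244058  0.22800157 -0.48327078]
units [-4.28807664  3.39897572 -0.02519987] turn -44.9004576877227
```

View pics/c2.png

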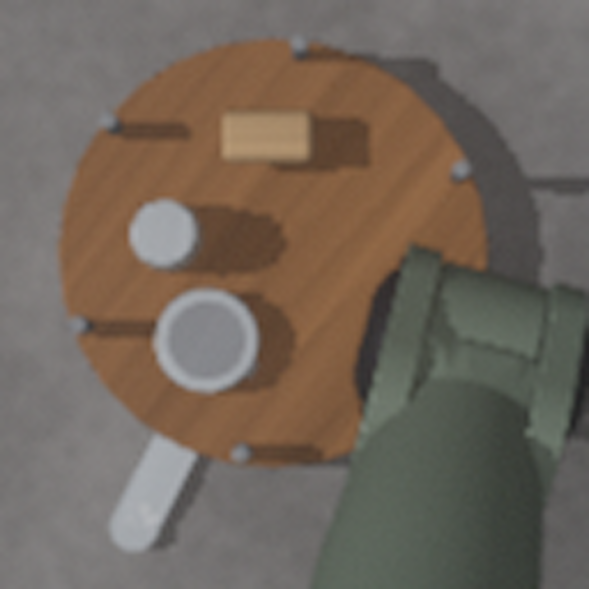

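Tin top is now at crop (207,340), posts at (299,46), (111,121), (461,170), (79,324) and (240,452), and the tongue is unmoved. I'll measure the turn that is left.

```bash
cat >> h.py <<'E'
def meas(d):
    pol=lambda p:(np.hypot(*(p-C)),np.degrees(np.arctan2(*(p-C)[::-1]))%360)
    im=cv2.cvtColor(d["color"],cv2.COLOR_RGB2HSV).astype(int)
    m=((im[...,1]<45)&(im[...,2]>95)).astype(np.uint8);k=cv2.moments
    best=None
    m2=m.copy()
    for v in range(m.shape[0]):
        for u in range(m.shape[1]):
            if not(.03<np.hypot(*(ray(d,u,v,.064)[:2]-C))<.128):m2[v,u]=0
    for c in cv2.findContours(m2,0,2)[0]:
        (x,y),r=cv2.minEnclosingCircle(c)
        if r>5:print("obj",(x,y),"diam",2*r/d["fx"]*1.36,pol(ray(d,x,y,.064)[:2]))
    m=((im[...,1]<40)&(im[...,2]>135))
    Q=[ray(d,u,v,.012)[:2] for v,u in zip(*np.nonzero(m)) if v>245 and v<290 and 205<u<245]
    Q=np.array([q for q in Q if .16<np.hypot(*(q-C))<.235]);print("tongue",pol(Q.mean(0)),len(Q))
E
python3 - <<'E'
from h import *
d=get_image("top");meas(d)
f=lambda x,y,z:ray(d,(x+.5)/4.6-.5+194,(y+.5)/4.6-.5+162,z)[:2]-C
t=f(207,340,.064);print("tin hand",np.hypot(*t),np.degrees(np.arctan2(*t[::-1])))
for a in[(299,45),(111,120),(461,169),(79,323),(240,451)]:
    t=f(*a,.086);print(np.hypot(*t),np.degrees(np.arctan2(*t[::-1]))%60)
E
```

```text
obj (277.8846130371094, 243.53846740722656) diam 0.04399117859808201 (np.float64(0.11842131586756209), np.float64(220.7807809990242))
obj (238.8235321044922, 235.91175842285156) diam 0.06919332371511723 (np.float64(0.07753490120494959), np.float64(144.8969409357024))
obj (229.13235473632812, 212.51470947265625) diam 0.04501473737945483 (np.float64(0.07486070791312893), np.float64(81.69323217650626))
tongue (np.float64(0.19542039642003267), np.float64(151.50532157483875)) 244
tin hand 0.07691250243078161 143.9680290450135
0.13802632439588677 50.87844327251445
0.13823404052006394 50.640726946598114
0.13867555867793854 50.71593240346482
0.13910249934749883 50.90352507651204
0.13912606454354756 50.534482555257654
```

```bash
python3 -m inch '[[0,-0.0175,0,-0.05],[0,-0.035,0,-0.1],[-0.0004,-0.0525,0,-0.15],[-0.0007,-0.07,0,-0.2],[-0.0007,-0.07,0,-0.2],[-0.0007,-0.07,0,-0.2],[-0.0004,-0.0525,0,-0.15],[0,-0.042,0,-0.12],[0,-0.028,0,-0.08],[0,-0.0175,0,-0.05],[0,-0.0105,0,-0.03],[0,0,0,0]]'
python3 -m inch '[[0,0,0,0],[0,0,0,0]]'
python3 -c "
from h import *
togo(.5102,.1440,129.7,.055)
d=get_image('top');meas(d);crop(d,'pics/c3.png',204,202,75,75,8)"
```

```text
time_s: 15.75
tool_pos: [0.5289, -0.0852, 0.0541]
eef_rot: [[-0.499, -0.867, 0.0], [-0.867, 0.499, -0.0], [0.0, -0.0, -1.0]]
ft_force: [-0.3, 1.1, 0.2]
opening: 0.0199
finger_force: 0.3
time_s: 15.95
tool_pos: [0.5289, -0.0853, 0.0541]
eef_rot: [[-0.499, -0.867, 0.0], [-0.867, 0.499, -0.0], [0.0, -0.0, -1.0]]
ft_force: [-0.8, 1.0, -0.8]
opening: 0.0198
finger_force: 0.2
t 15.95 pos [ 0.52892817 -0.08526624  0.05412455] yaw -119.94442417594743 r,ang 0.14066628167540537 -120.20654153540158 open 0.019799271831149507 F [-0.75303632  0.99677812 -0.79098973]
units [-4.732825    3.26671063 -0.0233451 ] turn -43.57117161115614
obj (280.5, 237.5) diam 0.06457997658185043 (np.float64(0.11150375205149947), np.float64(230.4481199322135))
obj (241.35293579101562, 237.5098114013672) diam 0.06784215233846315 (np.float64(0.07780218842098921), np.float64(151.83788451619017))
obj (229.21717834472656, 215.4595947265625) diam 0.04464390254684484 (np.float64(0.07394503122226605), np.float64(88.83705497939037))
tongue (np.float64(0.19513805132711143), np.float64(151.5215561934677)) 245
```

View pics/c3.png

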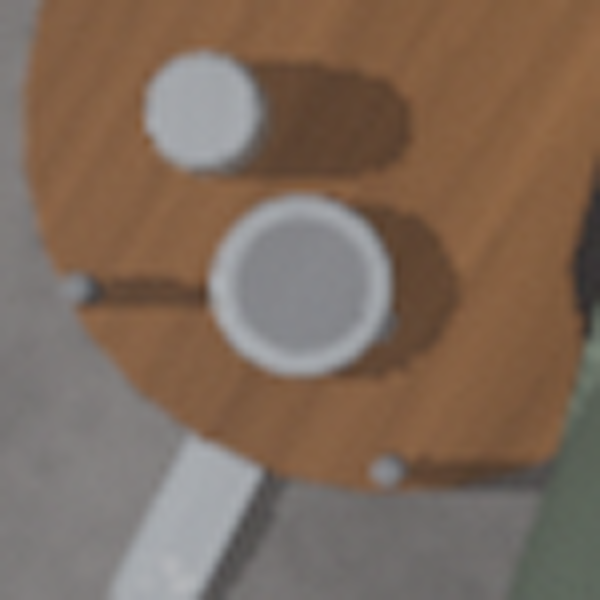

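Tin top centre sits at crop (301,285), the tongue's edges run (190,440)→(112,597) and (265,470)→(205,597), and the jar is at (202,110), undisturbed.

Run:
```python
from h import *
d=get_image("top")
f=lambda x,y,z:ray(d,(x+.5)/8-.5+204,(y+.5)/8-.5+202,z)[:2]
a=lambda q:np.degrees(np.arctan2(q[1],q[0]))
t=f(301,285,.064)-C;print("tin",np.hypot(*t),a(t))
print("edges",a(f(112,597,.012)-f(190,440,.012)),a(f(205,597,.012)-f(265,470,.012)))
im=cv2.cvtColor(d["color"],cv2.COLOR_RGB2HSV).astype(int)
Q=np.array([ray(d,u,v,.012)[:2] for v in range(245,290) for u in range(205,250) if im[v,u,1]<40 and im[v,u,2]>135])
r=np.hypot(*(Q-C).T)
for lo,hi in((.16,.175),(.175,.19),(.19,.205),(.205,.22)):
    k=(r>lo)&(r<hi);print(lo,k.sum(),a(Q[k].mean(0)-C))
c,D=Q[(r>.16)&(r<.22)].mean(0),np.linalg.svd(Q[(r>.16)&(r<.22)]-Q[(r>.16)&(r<.22)].mean(0))[2][0]
print("dir",a(D))
# side-view check of tin
s=get_image("side");print("tin px side",proj(s,np.r_[t+C,.064]),"ideal",proj(s,np.r_[C+.0768*np.array([np.cos(np.radians(151.5)),np.sin(np.radians(151.5))]),.064]));crop(s,"pics/s2.png",190,170,140,120,5)
```

```text
tin 0.0771474266374556 151.1511200458566
edges 152.58488890225019 153.62740643852476
0.16 50 151.4381424803328
0.175 54 151.6594052286914
0.19 50 151.40645902936296
0.205 53 151.61805268428492
dir 151.82582265816558
tin px side (np.float64(268.49583567264693), np.float64(226.29628664499955)) ideal (np.float64(268.6088902638554), np.float64(226.1630256042608))
```

View pics/s2.png

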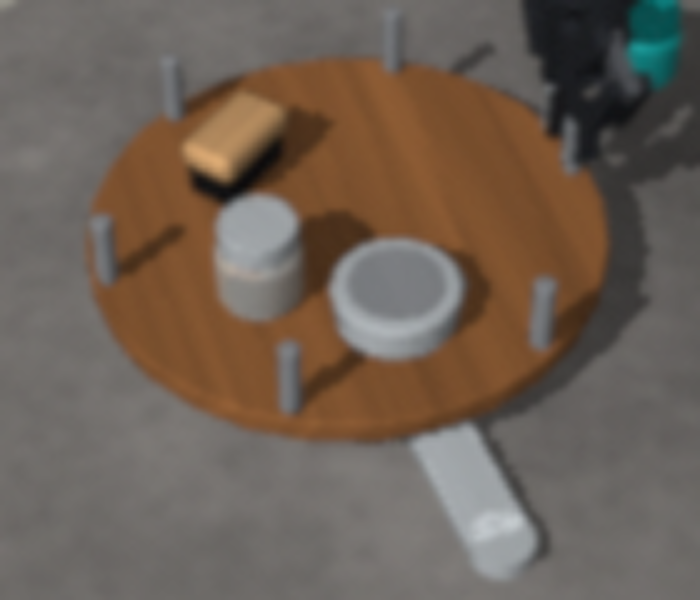

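Tin (151.2–151.8°) and tongue (151.5–151.8°) agree in the top view, and the side view fits. Now open the fingers off the post and lift away.

```bash
python3 -m inch '[[0,0,0,0],[0,0,0,0],[0,0,0,0],[0,0,0,0],[0,0,0,0]]' 32
python3 -m inch '[[0,0,-0.1,0],[0,0,-0.3,0],[0,0,-0.5,0],[0,0,-0.5,0],[0,0,-0.5,0],[0,0,-0.5,0],[0,0,-0.5,0],[0,0,-0.5,0],[0,0,-0.5,0],[0,0,-0.3,0],[0,0,-0.1,0],[0,0,0,0]]'
python3 -m inch '[[0.2,0,0,0],[0.4,0,0,0],[0.4,0,0,0],[0.4,0,0,0],[0.4,0,0,0],[0.4,0,0,0],[0.2,0,0,0],[0,0,0,0],[0,0,0,0],[0,0,0,0]]'
python3 - <<'E'
from h import *
d=get_image("top");meas(d);crop(d,"pics/c4.png",110,150,300,140,2.6)
E
```

```text
time_s: 16.6
tool_pos: [0.5289, -0.0852, 0.0541]
eef_rot: [[-0.499, -0.867, 0.0], [-0.867, 0.499, -0.0], [0.0, -0.0, -1.0]]
ft_force: [0.4, 0.9, 0.7]
opening: 0.0319
finger_force: 0.0
time_s: 17.8
tool_pos: [0.5291, -0.0852, 0.2266]
eef_rot: [[-0.499, -0.867, 0.001], [-0.867, 0.499, -0.0], [-0.0, -0.001, -1.0]]
ft_force: [-0.1, -0.1, -0.4]
opening: 0.0322
finger_force: 0.0
time_s: 18.8
tool_pos: [0.4811, -0.168, 0.226]
eef_rot: [[-0.499, -0.867, -0.0], [-0.867, 0.499, 0.0], [-0.0, 0.0, -1.0]]
ft_force: [-0.1, -1.2, -0.0]
opening: 0.0321
finger_force: 0.0
obj (241.35548400878906, 237.5086669921875) diam 0.06783344389927172 (np.float64(0.07779537069441145), np.float64(151.84192687603849))
obj (229.03125, 215.5625) diam 0.04412662682337163 (np.float64(0.07453063547805218), np.float64(89.08671795589099))
tongue (np.float64(0.1951699816958296), np.float64(151.47798624887264)) 239
```

View pics/c4.png

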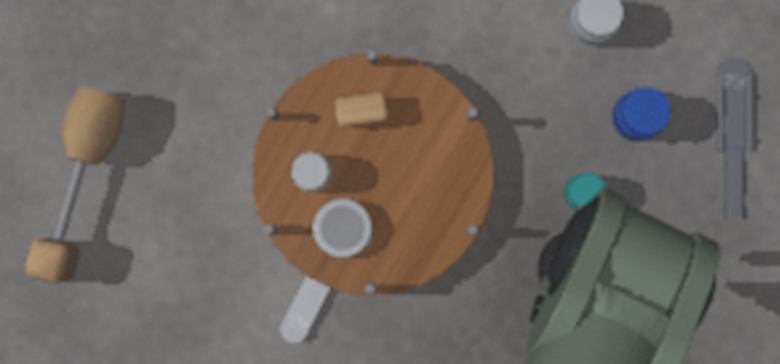

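The tin at (342,228) is in line with the tongue (305,310), everything else is undisturbed, and the hand is clear to the right.

```bash
python3 -c "
from rig import *
print(job_done())"
```

```text
the job is handed in; nothing more can be done
None
```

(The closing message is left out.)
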